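# Load a receiver module into its test fixture

## Task

Get the receiver module ready for testing: swing the test fixture's lid fully open so that it rests back on its stop, then slide the module along the deck, cut corners first, into its pocket, and press it down until it sits flat and fully home on the pocket floor. Leave the lid open and the other things on the bench where they are.

Things in the scene. Friction and masses are not known exactly. Their poses are not given: they have to be found in the camera images.
- fixture: Fixed aluminium test fixture, a flat block with its deck 40 mm above its underside. Origin on the underside; it spans x -145 to +145, y -90 to +75 mm. +x runs along the deck from the open loading end to the lid end. The deck in front of the pocket (x -145 to 20) is flat, with a fence on its +y side, open on the -y side and at the -x end.
- pocket (a point): Centre of the pocket's floor (fixture x +67.5, y 0, z +28 mm), axes as the fixture's. Pocket 95 mm (x) by 97 mm (y), floor 12 mm below the deck, its two corners at the +x end cut at 45 degrees like the module's. The seated module has its origin here, within the clearance (3 mm in all along x and along y).
- fence (a point): Middle of the steel fence's guiding face at deck level (fixture x -70, y +48 mm). The fence is 12 mm high and 12 mm thick and runs from fixture x -145 to +5; its face is in line with the pocket's +y wall (0.5 mm inside it).
- contact_strip (a joint): Brass contact strip 10 mm (x) by 44 mm (y) in the pocket floor, 36 mm to the -x side of the pocket's centre. At 0 it stands 5 mm proud of the floor and holds up the module's rear; it goes down with about 7 N of friction and stays where it is left. Value in m; 0.005 is level with the floor.
- lid (a joint): Grey sheet-metal lid over the pocket, 113 mm (x) by 125 mm (y) by 32 mm high, hinged at the fixture's +x end. 0 closed, grows (rad) as its front edge (fixture x +12) swings up and over; 1.9 is its stop, leaning back. Past about 1.3 it falls open by itself, below that it falls shut. 0.22 kg.
- lid_handle (a point): Middle of the lid's round steel handle bar, 10 mm thick, 80 mm long along fixture y between two posts, its centre line 28 mm above the lid's top; closed, it is at fixture x +30, 60 mm above the deck.
- lid_hinge (a point): Middle of the lid's hinge line (fixture x +130, at deck height), which runs along the fixture's y.
- module: Black plastic module, a flat block 92 mm (x) by 94 mm (y) by 26 mm high, 0.35 kg, too wide to grip flat; the two corners at its +x end (nose) cut at 45 degrees by 14 mm; round metal loudspeaker on its flat top. Origin at the centre of its underside. Starts flat on the deck before the closed lid, a little turned and away from the fence, nose towards the lid.
- solder_spool: Bystander: white spool, 48 mm wide, 30 mm high, upright on the board beyond the fence side of the fixture. Origin at the centre of its underside.
- relay: Bystander: blue plastic relay, 34 x 22 x 26 mm high, on the board on the fixture's -y side near the lid. Origin at the centre of its underside.
- pliers: Bystander: pliers with blue grips, about 155 mm long, 12 mm high, lying on the table. Origin under the pivot.
- screwdriver: Bystander: red-handled screwdriver lying on the table.
- multimeter: Bystander: orange and black multimeter, 130 x 70 x 37 mm high. Origin at the centre of its underside.
- cutter: Bystander: yellow retractable knife, about 160 mm long, 14 mm high. Origin under the middle of its handle.
- screw_dish: Bystander: round steel dish, 70 mm across, 22 mm high. Origin at the centre of its underside.
Mind the look-alikes: they are no part of the job. Leave any blue or yellow look-alike of the module alone.

How it is judged:
By the outcome, as a careful person would: the job done as asked, in the order asked, and still so for the second after the job is handed in, with the robot touching nothing.
It also fails if it takes over 67 s, if anything falls off the work surface, if the arm or the gripper's body presses on something with over 40 N, if the wrist force passes 120 N, or if a joint passes its speed limit or range.

## Robot

A 6-joint arm with a two-finger parallel gripper is mounted at the origin on the work surface. World frame = base frame: x ahead of the robot, y to its left, z up, the work surface at z = 0. Lengths are in mm, angles in rad, forces in N, time in s.
With the tool pointing down it reaches from about 300 to 775 mm from the base axis. Payload 14.6 kg.
Tool frame: the origin (TCP) lies between the finger pads; the fingertips stand manip.nose_length ahead of it and the grasp point (between the pads) lies 11 mm behind it (manip.nose_length is the distance from the TCP to the fingertips, in mm); z points along the fingers, y is the line along which they close (so a half turn about z gives the same grasp; the last joint's range is limited). The gripper opens to 94 mm and grips with 3 to 60 N. Pads are 16 mm wide; open, the fingers measure 119 mm over their backs; the gripper's body (75 mm by 177 mm) begins 78 mm behind the grasp point.
Start: joints at [1.217, 0.3, 1.521, -0, 1.321, -0.067], TCP at [155.584, 527.525, 177.846] pointing down, gripper open.
Joint ranges: [-3.03, 3.03], [-0.79, 2.21], [0.23, 2.52], [-1.04, 4.18], [0, 3.07], [-2.55, 2.55]. Speed limits (rad/s): [2.22, 2.22, 2.57, 3.14, 3.14, 3.14].

## Interface

Orientations are given as [roll, pitch, yaw] about the fixed x, y, z axes, in that order (R = Rz(yaw) Ry(pitch) Rx(roll)).
In Python, from cell import manip, cams, job gives the robot as it stands.
- The arm moves only by the tool jog_arm, never from a script. Its argument "commands" is a list of rows, each an object of numbers: "dx", "dy", "dz": the shift along the tool's x, y, z each as a share of 40 mm, from -1 to 1; "ax", "ay", "az": the turn, a rotation vector about the tool's x, y, z each as a share of 10 degrees, from -1 to 1; "gripper": the closure, from 0 (fully open) to 1 (shut). A call has 1 to 10 rows; each row shifts and turns the commanded pose from where the row before left it, along the tool's axes as they then stand; what a row does not reach is not made up. A row lasts 1/8 s, in which the tool goes at most 62.5 mm and 10.7 degrees, less where a joint would pass 70% of its speed; a pose out of reach is approached as far as the arm can. A call with a number of a shift or a turn outside -1 to 1 is refused whole. A call with a gripper value outside its range is refused whole. The fingers move at their own pace and stop on an object; "squeeze" is the grip in N (left out, the last holds). Time passes only in rows, so rows that do not move let the fingers close. It gives the time, the measured TCP pose, the force, the opening and the grip force at its end, in the units of the state.
- manip.read_state(): the state, without advancing time (a new reading comes with each control period).
- cams.camera(name): name is "side" or "top"; returns a dict with "image" (420x560x3 uint8, red, green, blue), "fx", "fy", "cx", "cy" (pixels), "world_to_cam" (4x4, takes a point from world to camera coordinates). Camera axes: x right, y down, z forward; pixel columns grow to the right and rows downward; lengths in mm; the calibration is good to about 2 mm. A picture is of the moment at which its call begins. There is no depth.
- job.sign_off(): hands the job in; it is judged then, once.
The state is a dict: "clock": time; "joints": joint angles; "qd": joint speeds; "effort": joint torques, N m; "eef_pos": TCP position; "eef_rot": TCP orientation; "wrist_force": force on the tool from outside, world axes, zero at the start; "moment": the same for the moment, N m; "finger_gap": finger opening in mm; "finger_force": force on a finger pad.
Only numpy, scipy, OpenCV 4.12 (cv2) and the standard library are available. Lean on these libraries where they do the work, as an engineer would, in place of code of your own. Each camera call takes 0.05 s, during which the arm holds its last target. There are 200 camera calls.

## Working session

There is one attempt and no reset: what is moved stays moved. The work goes in short steps, Python scripts to look and compute and a tool call to move; the robot and the scene stay as the last step left them, time stands still between calls to the robot, and variables do not carry over. Pictures are saved under pics/ and viewed, at most 10 in all, crops included, and the job is handed in when it is done.

Besides the shell and the picture viewer there is one more tool, called after "Emit:" by a JSON object that holds its "fn" and its "kwargs". jog_arm: Moves the arm, as the interface text tells. Shift numbers are shares of 40 mm and turn numbers shares of 10 degrees, none past 1 either way. Its arguments: {"type":"object","properties":{"commands":{"type":"array"},"squeeze":{"type":"number"}},"required":["commands"]}

```bash
ls; mkdir -p pics
cat > h.py <<'E'
import numpy as np, cv2
from cell import manip, cams, job
def grab(n):
    c=cams.camera(n); return c
def proj(c,p):
    q=c["world_to_cam"]@np.append(p,1); return np.array([c["fx"]*q[0]/q[2]+c["cx"],c["fy"]*q[1]/q[2]+c["cy"]])
def ray(c,uv):
    T=np.linalg.inv(c["world_to_cam"]); d=T[:3,:3]@np.array([(uv[0]-c["cx"])/c["fx"],(uv[1]-c["cy"])/c["fy"],1]); return T[:3,3],d/np.linalg.norm(d)
def onz(c,uv,z):
    o,d=ray(c,uv); return o+d*(z-o[2])/d[2]
def tri(c1,u1,c2,u2):
    (o1,d1),(o2,d2)=ray(c1,u1),ray(c2,u2)
    s=np.linalg.lstsq(np.c_[d1,-d2],o2-o1,rcond=None)[0]
    a,b=o1+d1*s[0],o2+d2*s[1]; return (a+b)/2,np.linalg.norm(a-b)
def save(c,f): cv2.imwrite("pics/"+f,c["image"][:,:,::-1])
E
python3 - <<'E'
from h import *
import pickle
C={}
for n in("top","side"):
    C[n]=grab(n);save(C[n],n+"0.png");c=C[n]
    o,d=ray(c,(c["cx"],c["cy"]));print(n,c["fx"],o.round(),d.round(2))
pickle.dump(C,open("c0.pkl","wb"))
print(manip.nose_length,manip.read_state())
E
```

```text
pics
top 544.576353339758 [ 239.   -4. 1771.] [ 0.13 -0.01 -0.99]
side 536.2742861971865 [ 154. 1058.  891.] [ 0.23 -0.78 -0.59]
8.0 {'clock': 0.1, 'joints': array([ 1.21740122e+00,  3.00434213e-01,  1.52147477e+00,  4.61372132e-06,
        1.32070124e+00, -6.65800117e-02]), 'qd': array([-9.80401802e-04, -1.00590613e-03, -1.62754128e-03,  4.06821586e-04,
        9.64740168e-04, -9.59336663e-06]), 'effort': array([ 3.67532397e-03, -5.32644618e+01, -3.53288984e+01,  7.10645481e-02,
        2.34445289e-02, -6.30846159e-06]), 'eef_pos': array([155.49999231, 527.30358187, 177.35155094]), 'eef_rot': array([-3.14057764e+00, -7.21586503e-05,  2.85477638e+00]), 'wrist_force': array([ 0.42469384, -0.21977451, -1.02471443]), 'moment': array([-0.07977187, -0.02115161,  0.05844356]), 'finger_force': 0.0, 'finger_gap': 94.26029399480805}
```

View pics/top0.png

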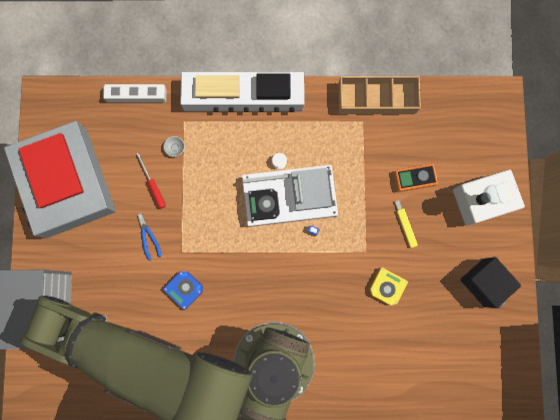

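View pics/side0.png

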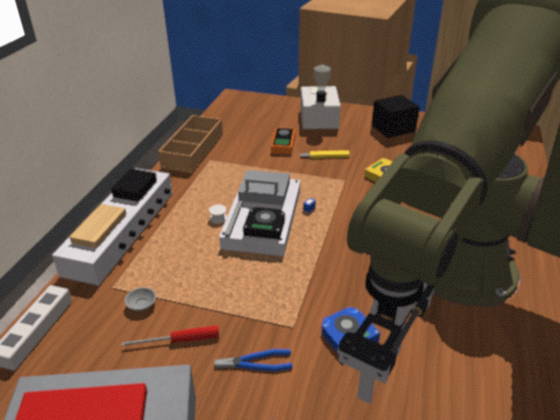

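Top view: the fixture is at about (290,195), the lid at (315,190) with its handle at (296,190), the black module at (263,204), the spool at (279,160) and the relay at (313,231). Three things could be the module: black at (263,204), blue at (184,290) and yellow at (388,286). The black one fits, because it lies on the deck before the lid and the description says black. I'll enlarge both views of it to confirm.

Run:
```python
from h import *
import pickle
C=pickle.load(open("c0.pkl","rb"))
a=cv2.resize(C["top"]["image"][155:245,230:350],None,fx=6,fy=6,interpolation=cv2.INTER_CUBIC)
cv2.imwrite("pics/topc.png",a[:,:,::-1])
b=cv2.resize(C["side"]["image"][160:265,205:325],None,fx=5.6,fy=5.6,interpolation=cv2.INTER_CUBIC)
cv2.imwrite("pics/sidec.png",b[:,:,::-1])
```

```text
(no output)
```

View pics/topc.png

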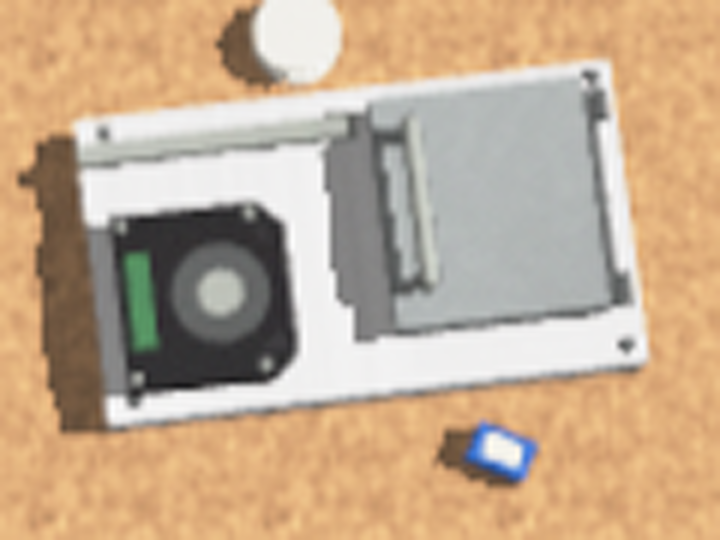

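View pics/sidec.png

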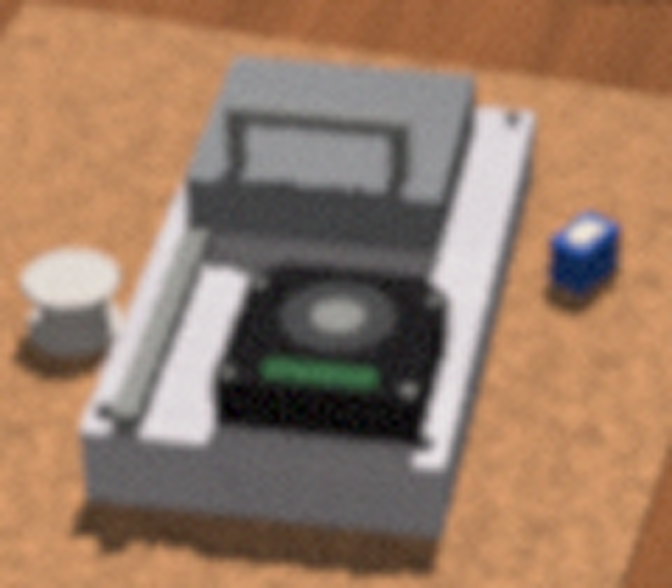

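Both crops show the black module on the white deck at top-crop (205,298), with its cut corners toward the lid. That confirms it as the target. The fence runs along the upper (+y) side, and the handle runs from (411,115) to (430,285) in the top crop and from (235,115) to (408,128) in the side crop. Now I'll measure these.

Run:
```python
from h import *
import pickle
C=pickle.load(open("c0.pkl","rb"));t,s=C["top"],C["side"]
P=lambda x,y:((x+.5)/6+230-.5,(y+.5)/6+155-.5)
S=lambda x,y:((x+.5)/5.6+205-.5,(y+.5)/5.6+160-.5)
print("deck corners tri");
for a,b in(((78,120),(85,432)),((108,425),(445,468)),((648,362),(533,112))): print(tri(t,P(*a),s,S(*b)))
print("handle");
for a,b in(((411,118),(235,116)),((430,282),(408,128))): print(tri(t,P(*a),s,S(*b)))
# white hull, module dark contour
im=cv2.resize(t["image"][155:245,230:350],None,fx=6,fy=6,interpolation=cv2.INTER_CUBIC)
w=(im.min(2)>150).astype(np.uint8);w[:85,230:350]=0; w[410:,430:560]=0
n,l,st,_=cv2.connectedComponentsWithStats(w)
big=np.isin(l,[i for i in range(1,n) if st[i,4]>800])
pts=np.argwhere(big)[:,::-1].astype(np.int32)
q=cv2.approxPolyDP(cv2.convexHull(pts),12,True)[:,0];print("hull",q.tolist())
box=cv2.boxPoints(cv2.minAreaRect(pts))
for Z in(40,45):
  for p in box: print(Z,p.round(1),onz(t,P(*p),Z).round(1))
d=(im.max(2)<75).astype(np.uint8)
n,l,st,ce=cv2.connectedComponentsWithStats(d);k=1+np.argmax(st[1:,4])
pts=np.argwhere(l==k)[:,::-1].astype(np.int32)
print("mod",cv2.approxPolyDP(cv2.convexHull(pts),5,True)[:,0].tolist())
print("speaker",tri(t,P(221,292),s,S(338,315)))
print("screws",[ (tri(t,P(*a),s,S(*b))[0].round(1).tolist()) for a,b in (((120,228),(230,372)),((137,379),(408,388)),((267,363),(434,298)),((249,213),(258,281)))])
```

```text
deck corners tri
(array([599.04435544,  98.97026512,  41.30459276]), np.float64(5.880968715851026))
(array([434.62079951,  82.46439781,  44.22460352]), np.float64(3.0961827016389387))
(array([ 468.57832688, -205.29970533,   44.04454682]), np.float64(1.401191798844421))
handle
(array([586.99137678, -77.87643499, 101.23413126]), np.float64(6.3593503101828714))
(array([501.39370518, -86.54391642, 103.8207613 ]), np.float64(3.766126101747882))
hull [[650, 359], [113, 426], [70, 124], [607, 58]]
40 [ 68.5 116.1] [604.4 105.   40. ]
40 [616.   51.6] [ 639.5 -191.3   40. ]
40 [652.8 364.1] [ 468.7 -208.2   40. ]
40 [105.2 428.5] [434.8  84.4  40. ]
45 [ 68.5 116.1] [603.3 104.6  45. ]
45 [616.   51.6] [ 638.3 -190.7   45. ]
45 [652.8 364.1] [ 468.  -207.6   45. ]
45 [105.2 428.5] [434.2  84.2  45. ]
mod [[286, 361], [265, 380], [131, 396], [114, 234], [129, 219], [233, 208], [264, 213], [280, 232], [292, 333]]
speaker (array([502.15330734,  22.00440302,  70.64986948]), np.float64(2.581119175129791))
screws [[536.0, 75.1, 70.6], [455.9, 66.0, 71.8], [464.0, -2.2, 70.8], [544.9, 7.3, 70.8]]
```

Measured values:
- **Deck:** z is about 44, with the board about 4 mm thick.
- **Fixture:** yaw about -83.3°, origin about (542.2, -52.0). Corner spacings come to 291 × 165 against the given 290 × 165.
- **Handle:** about (545, -82, 104), against about 104 expected.
- **Module top:** about 70.6, against 70 expected.

I'll turn the tool so its y lies along fixture x, then travel to the handle.

```bash
cat >> h.py <<'E'
from scipy.spatial.transform import Rotation as Ro
YAW=np.radians(-83.3);O=np.array([542.2,-52.0,4.0]);F=Ro.from_euler("z",YAW).as_matrix()
def fix(p): return O+F@np.array(p,float)
def tofix(w): return F.T@(np.array(w)-O)
def go(p,yaw=None):
    "tool-frame shift in 40mm shares from the measured pose to fixture point p, after turning to yaw"
    s=manip.read_state();R=Ro.from_euler("xyz",s["eef_rot"])
    if yaw is not None:
        T=Ro.from_euler("xyz",[np.pi,0,np.radians(yaw)]);print("turn/10deg",(np.degrees((R.inv()*T).as_rotvec())/10).round(3));R=T
    print("shift/40",(R.inv().apply(fix(p)-s["eef_pos"])/40).round(3), "now fix",tofix(s["eef_pos"]).round(1),s["wrist_force"].round(1),s["clock"])
E
python3 -c "
from h import *
go((30,0,160),186.7); print(fix((30,0,100)))"
```

```text
turn/10deg [-6.000e-03 -2.000e-03 -2.313e+00]
shift/40 [ -7.912 -16.262   0.334] now fix [-620.5 -316.5  173.4] [ 0.4 -0.2 -1. ] 0.1
[545.70012211 -81.79511949 104.        ]
```

Emit:
{"fn": "jog_arm", "kwargs": {"commands": [{"az": -0.771, "dz": -0.5}, {"az": -0.771, "dz": -0.5}, {"az": -0.771}, {"dx": -0.4, "dy": -0.8}, {"dx": -0.4, "dy": -0.8}, {"dx": -0.4, "dy": -0.8}, {"dx": -0.4, "dy": -0.8}, {"dx": -0.4, "dy": -0.8}, {"dx": -0.4, "dy": -0.8}, {"dx": -0.4, "dy": -0.8}]}}

```text
schema error: expected keys dx, dy, dz, ax, ay, az, gripper
```

Emit:
{"fn": "jog_arm", "kwargs": {"commands": [{"dx": -0.4, "dy": -0.8}, {"dx": -0.4, "dy": -0.8}, {"dx": -0.4, "dy": -0.8}, {"dx": -0.4, "dy": -0.8}, {"dx": -0.4, "dy": -0.8}, {"dx": -0.4, "dy": -0.8}, {"dx": -0.4, "dy": -0.8}, {"dx": -0.4, "dy": -0.8}, {"dx": -0.4, "dy": -0.8}, {"dx": 0}]}}

```text
schema error: expected keys dx, dy, dz, ax, ay, az, gripper
```

```bash
python3 -c "
from h import *
go((30,0,89),186.7); print(manip.read_state()['joints'])"
```

```text
turn/10deg [-6.000e-03 -2.000e-03 -2.313e+00]
shift/40 [ -7.912 -16.262   2.109] now fix [-620.5 -316.5  173.4] [ 0.4 -0.2 -1. ] 0.1
[ 1.21740122e+00  3.00434213e-01  1.52147477e+00  4.61372132e-06
  1.32070124e+00 -6.65800117e-02]
```

All keys are required in each row.

Emit:
{"fn": "jog_arm", "kwargs": {"commands": [{"dx": 0, "dy": 0, "dz": -0.5, "ax": 0, "ay": 0, "az": -0.771, "gripper": 0}, {"dx": 0, "dy": 0, "dz": -0.5, "ax": 0, "ay": 0, "az": -0.771, "gripper": 0}, {"dx": 0, "dy": 0, "dz": 0, "ax": 0, "ay": 0, "az": -0.771, "gripper": 0}, {"dx": -0.4, "dy": -0.8, "dz": 0, "ax": 0, "ay": 0, "az": 0, "gripper": 0}, {"dx": -0.4, "dy": -0.8, "dz": 0, "ax": 0, "ay": 0, "az": 0, "gripper": 0}, {"dx": -0.4, "dy": -0.8, "dz": 0, "ax": 0, "ay": 0, "az": 0, "gripper": 0}, {"dx": -0.4, "dy": -0.8, "dz": 0, "ax": 0, "ay": 0, "az": 0, "gripper": 0}, {"dx": -0.4, "dy": -0.8, "dz": 0, "ax": 0, "ay": 0, "az": 0, "gripper": 0}, {"dx": -0.4, "dy": -0.8, "dz": 0, "ax": 0, "ay": 0, "az": 0, "gripper": 0}, {"dx": -0.4, "dy": -0.8, "dz": 0, "ax": 0, "ay": 0, "az": 0, "gripper": 0}], "squeeze": 12}}

```text
clock: 1.35
eef_pos: [293.3, 317.0, 217.7]
eef_rot: [-3.141, -0.0, -3.025]
wrist_force: [0.2, 0.6, 0.3]
finger_gap: 94.0
finger_force: 0.0
```

Emit:
{"fn": "jog_arm", "kwargs": {"commands": [{"dx": -0.4, "dy": -0.8, "dz": 0, "ax": 0, "ay": 0, "az": 0, "gripper": 0}, {"dx": -0.4, "dy": -0.8, "dz": 0, "ax": 0, "ay": 0, "az": 0, "gripper": 0}, {"dx": -0.4, "dy": -0.8, "dz": 0, "ax": 0, "ay": 0, "az": 0, "gripper": 0}, {"dx": -0.4, "dy": -0.8, "dz": 0, "ax": 0, "ay": 0, "az": 0, "gripper": 0}, {"dx": -0.4, "dy": -0.8, "dz": 0, "ax": 0, "ay": 0, "az": 0, "gripper": 0}, {"dx": -0.4, "dy": -0.8, "dz": 0, "ax": 0, "ay": 0, "az": 0, "gripper": 0}, {"dx": -0.4, "dy": -0.8, "dz": 0, "ax": 0, "ay": 0, "az": 0, "gripper": 0}, {"dx": -0.4, "dy": -0.8, "dz": 0, "ax": 0, "ay": 0, "az": 0, "gripper": 0}, {"dx": -0.4, "dy": -0.8, "dz": 0, "ax": 0, "ay": 0, "az": 0, "gripper": 0}, {"dx": 0, "dy": 0, "dz": 0, "ax": 0, "ay": 0, "az": 0, "gripper": 0}]}}

```text
clock: 2.6
eef_pos: [470.0, 47.4, 217.3]
eef_rot: [-3.142, -0.001, -3.027]
wrist_force: [-0.2, 0.3, -0.6]
finger_gap: 93.8
finger_force: 0.0
```

```bash
python3 -c "
from h import *
go((30,0,89),186.7); print(manip.read_state()['joints'])"
```

```text
turn/10deg [-0.    -0.006 -0.014]
shift/40 [-1.502 -3.429  3.107] now fix [-107.1  -60.1  213.3] [-0.2  0.3 -0.6] 2.6
[ 2.30382526e-02  9.57332499e-02  1.67263628e+00 -1.17123918e-04
  1.37432784e+00 -1.66218952e+00]
```

Emit:
{"fn": "jog_arm", "kwargs": {"commands": [{"dx": -0.4, "dy": -0.86, "dz": 0.3, "ax": 0, "ay": 0, "az": 0, "gripper": 0}, {"dx": -0.4, "dy": -0.86, "dz": 0.3, "ax": 0, "ay": 0, "az": 0, "gripper": 0}, {"dx": -0.4, "dy": -0.86, "dz": 0.3, "ax": 0, "ay": 0, "az": 0, "gripper": 0}, {"dx": -0.3, "dy": -0.85, "dz": 0.3, "ax": 0, "ay": 0, "az": 0, "gripper": 0}, {"dx": 0, "dy": 0, "dz": 0.6, "ax": 0, "ay": 0, "az": 0, "gripper": 0}, {"dx": 0, "dy": 0, "dz": 0.6, "ax": 0, "ay": 0, "az": 0, "gripper": 0}, {"dx": 0, "dy": 0, "dz": 0.4, "ax": 0, "ay": 0, "az": 0, "gripper": 0}, {"dx": 0, "dy": 0, "dz": 0.3, "ax": 0, "ay": 0, "az": 0, "gripper": 0}, {"dx": 0, "dy": 0, "dz": 0, "ax": 0, "ay": 0, "az": 0, "gripper": 0}]}}

```text
clock: 3.72
eef_pos: [544.9, -80.1, 93.4]
eef_rot: [3.141, -0.001, -3.024]
wrist_force: [-0.9, -0.1, 0.4]
finger_gap: 93.9
finger_force: 0.0
```

```bash
python3 -c "
from h import *
go((30,0,89),186.7); save(grab('side'),'grip.png')"
```

```text
turn/10deg [ 0.002 -0.005  0.001]
shift/40 [-0.015 -0.044  0.011] now fix [28.2 -0.6 89.4] [-0.9 -0.1  0.4] 3.725
```

View pics/grip.png

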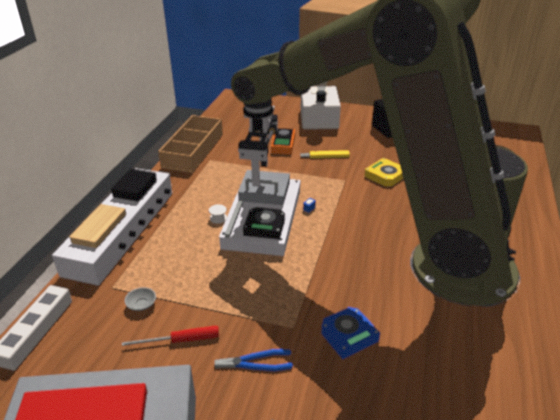

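The side view shows the gripper over the handle at about (260,180), with the fingers astride the bar. Closing now.

Emit:
{"fn": "jog_arm", "kwargs": {"commands": [{"dx": 0, "dy": -0.04, "dz": 0, "ax": 0, "ay": 0, "az": 0, "gripper": 1}, {"dx": 0, "dy": 0, "dz": 0, "ax": 0, "ay": 0, "az": 0, "gripper": 1}, {"dx": 0, "dy": 0, "dz": 0, "ax": 0, "ay": 0, "az": 0, "gripper": 1}, {"dx": 0, "dy": 0, "dz": 0, "ax": 0, "ay": 0, "az": 0, "gripper": 1}, {"dx": 0, "dy": 0, "dz": 0, "ax": 0, "ay": 0, "az": 0, "gripper": 1}, {"dx": 0, "dy": 0, "dz": 0, "ax": 0, "ay": 0, "az": 0, "gripper": 1}, {"dx": 0, "dy": 0, "dz": 0, "ax": 0, "ay": 0, "az": 0, "gripper": 1}]}}

```text
clock: 4.65
eef_pos: [545.3, -82.0, 93.8]
eef_rot: [3.142, -0.0, -3.025]
wrist_force: [0.1, 0.3, -0.8]
finger_gap: 27.8
finger_force: 0.0
```

Emit:
{"fn": "jog_arm", "kwargs": {"commands": [{"dx": 0, "dy": 0, "dz": 0, "ax": 0, "ay": 0, "az": 0, "gripper": 1}, {"dx": 0, "dy": 0, "dz": 0, "ax": 0, "ay": 0, "az": 0, "gripper": 1}, {"dx": 0, "dy": 0, "dz": 0, "ax": 0, "ay": 0, "az": 0, "gripper": 1}, {"dx": 0, "dy": 0, "dz": 0, "ax": 0, "ay": 0, "az": 0, "gripper": 1}]}}

```text
clock: 5.15
eef_pos: [545.3, -82.0, 93.8]
eef_rot: [-3.142, -0.0, -3.025]
wrist_force: [-0.1, 0.7, 0.7]
finger_gap: 0.5
finger_force: 0.0
```

Run:
```python
from h import *
go((30,0,89))
# arc: lid angle steps of 10deg, tool kept upright; shares of 40 mm in tool (dy=-fx/40, dz=-z/40)
a0=np.arctan2(60,-100);r=np.hypot(60,100)
A=a0-np.radians([0,2,6,12,20,28,36,44,52,60,68,76,84,92,98,104])
x,z=r*np.cos(A),r*np.sin(A)
print(np.c_[-np.diff(x)/40,-np.diff(z)/40].round(3).tolist())
```

```text
shift/40 [-0.009  0.004  0.021] now fix [30.1 -0.4 89.8] [-0.1  0.7  0.7] 5.15
[[-0.054, -0.086], [-0.117, -0.167], [-0.196, -0.234], [-0.297, -0.278], [-0.333, -0.234], [-0.362, -0.185], [-0.385, -0.133], [-0.399, -0.078], [-0.406, -0.022], [-0.405, 0.035], [-0.396, 0.091], [-0.38, 0.146], [-0.356, 0.197], [-0.247, 0.179], [-0.227, 0.204]]
```

The fingers closed without gripping anything (gap 0.5), so I'll look again.

Run:
```python
from h import *
t=grab("top");s=grab("side")
a=cv2.resize(t["image"][150:245,235:345],(400,345),interpolation=cv2.INTER_CUBIC)
b=cv2.resize(s["image"][120:235,210:320],(400,418),interpolation=cv2.INTER_CUBIC)
o=np.zeros((418,800,3),np.uint8);o[:345,:400]=a;o[:,400:]=b
cv2.imwrite("pics/z.png",o[:,:,::-1])
for n,c in(("t",t),("s",s)): print(n,proj(c,fix((30,0,100))),proj(c,fix((30,40,100))),proj(c,fix((30,-40,100))),proj(c,fix((30,0,81))))
```

```text
t [299.72012632 188.09430876] [298.11783933 175.55435108] [301.33217331 200.71065093] [299.44625408 189.19025714]
s [260.39337422 180.74279534] [245.80289072 179.46030941] [275.09579917 182.03512079] [260.58575163 186.63789168]
```

View pics/z.png

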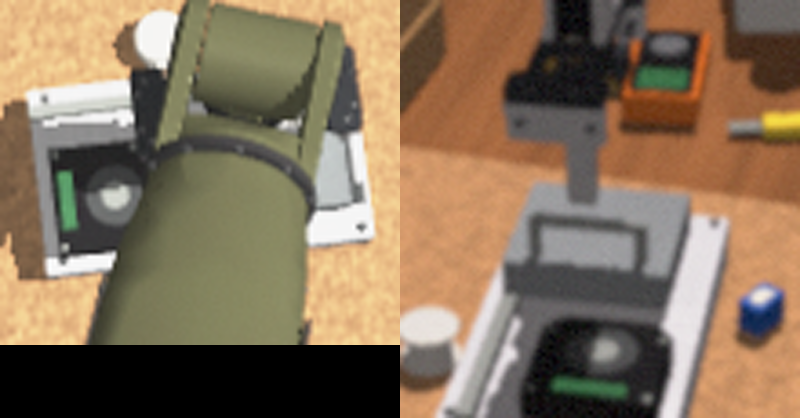

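Run:
```python
from h import *
import pickle
c0=pickle.load(open("c0.pkl","rb"))["side"]["image"].astype(int)
now=grab("side")["image"].astype(int); op=cv2.imread("pics/grip.png")[:,:,::-1].astype(int)
s=grab("side")
for r in range(160,206,2): print(r,"open",np.abs(op-c0).max(2)[r,240:282:2],"\n    now",np.abs(now-c0).max(2)[r,240:282:2])
for n,p in(("tip closed",(30,0,81)),("open near tip",(-17,0,81)),("open far tip",(77,0,81))): print(n,proj(s,fix(p)))
```

```text
160 open [ 8  6  3  7 13 21 49 54 58 59 76 84 73 73 10 10  8 11 10  5  7] 
    now [ 7  8  2  6  9  9  8 13 47 61 75 75 42 11  9  7  9 12 11  7 11]
162 open [ 13  10   5   6  12  19  51  56  59  57  67 127 123  91  12  15  10   9
   9  12   7] 
    now [ 9  6 10  7 10  9  5  9 50 68 70 66 27 10 12 11  5  4 10 11  8]
164 open [ 11   9  12   7  14  16  51  60  63  59  57 127 140  85  11  11  10   7
  10  13  13] 
    now [ 7 10 11  6 12  7  8  4 50 70 67 61 23  9  8  9 10 13 11 10  9]
166 open [ 9  7  5 11  7  8 59 78 75 68 39 69 71 61  3  9  6  8  4 11  9] 
    now [10 12  4 11  8  9 13  9 59 74 61 67 32  7  9  8 12  9  6 12  6]
168 open [ 10  12  13  10  12   7  86 103 102  94   5  12   4   7  11   6  12   4
  10   9   7] 
    now [  8   9  13  10   9   8  10   6  70 100  89  86  46  10  10  14  12   7
  11  15   8]
170 open [ 7 12 11 11  7  6 65 76 86 74  9 11 12 12 13  9 14  9 11  7 12] 
    now [ 7 12 14 13  7 10 13  8 64 85 90 87 48 13 14  8 18  7 10  8  9]
172 open [11  9 11  8 13  4 49 61 61 54  4  6 14  8  9 14  2 10  8 10 11] 
    now [ 9 11 10 12 11 12  5  5 40 61 55 60 26  
[... 1813 characters left out ...]
11  2 14 10  6  9  4  3  4  6  1  6  4  6  8  5  6  7  8  2] 
    now [ 7  7  3 12 11  6  7  7  3  9  5  3  7  2 12  5  7  6  2  7  6]
200 open [ 7  4  5  8 13  6  2  5  3  6  4  7 17  4  6  3  8  7  5  6  8] 
    now [11 11  8  7  6  7  7  3  2  5  8  8 12  3  6  9  9  7  3  8  6]
202 open [ 6 12  8  9  2 10  8  3  3  2  7  9  3  7  8  3  6  7  1  3  2] 
    now [11  6  8  8  7  7  5  2  1  5  6 13  3  7  6  7  9  9  4  3  4]
204 open [ 7  6  9  7  1  9  8  2  3  6  3  3  7  8 12 10  5  6  4  8  4] 
    now [11  2  9  4  5  9  8  5  5  7  3  8  8  9  9 10  5  7  4  6  7]
tip closed [260.58575163 186.63789168]
open near tip [257.098582   196.46619623]
open far tip [263.89664394 177.30641045]
```

Run:
```python
from h import *
import pickle
C=pickle.load(open("c0.pkl","rb"));s=C["side"]
p=np.array([155.5,527.3,177.4]);R=Ro.from_euler("xyz",[np.pi,0,2.8548])
for n,q in(("tip",(0,0,8)),("near/far +y tip in",(0,47,8)),("-y tip",(0,-47,8)),("+y out",(0,59.5,8)),("-y out",(0,-59.5,8)),("+y body",(0,53,-89)),("-y body",(0,-53,-89))): print(n,proj(s,p+R.apply(q)).round(1))
a=cv2.resize(s["image"][290:420,310:450],None,fx=4,fy=4,interpolation=cv2.INTER_CUBIC)
b=cv2.resize(cv2.imread("pics/grip.png")[115:215,225:295,::-1],(280*520//400,520),interpolation=cv2.INTER_CUBIC)
o=np.zeros((520,800,3),np.uint8);a=cv2.resize(a,(430,400));o[:400,:430]=a;o[:,432:432+b.shape[1]]=b
cv2.imwrite("pics/z2.png",o[:,:,::-1])
```

```text
tip [376.9 389.1]
near/far +y tip in [363.9 411.9]
-y tip [389.1 367.9]
+y out [360.2 418.3]
-y out [392.1 362.5]
+y body [368.  374.2]
-y body [397.9 324.7]
```

View pics/z2.png

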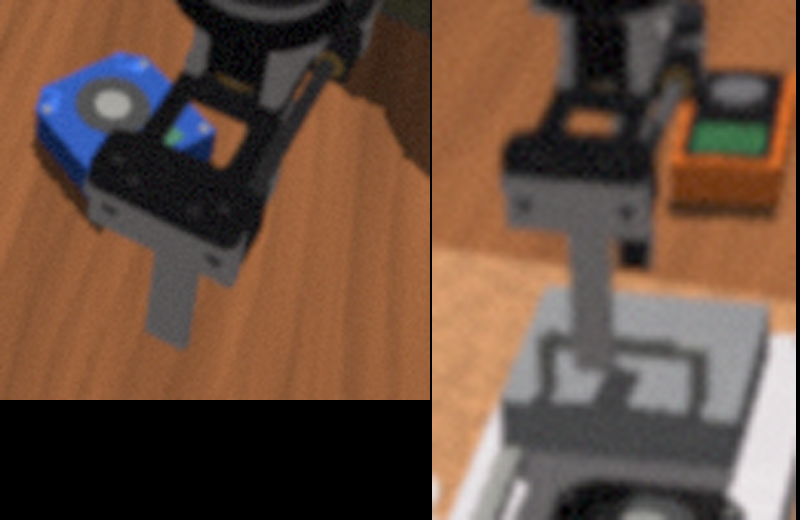

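The closed gripper's tip shows at side-view row 176, but the stated tip should project to row 186.6. The start image has the same mismatch. The top view has the gripper centred correctly, so the real fingertips seem to stand about 33 mm higher than stated. I'll check this by touching the lid top clear of the handle.

Emit:
{"fn": "jog_arm", "kwargs": {"commands": [{"dx": 0, "dy": -0.65, "dz": 0, "ax": 0, "ay": 0, "az": 0, "gripper": 1}, {"dx": 0, "dy": -0.65, "dz": 0, "ax": 0, "ay": 0, "az": 0, "gripper": 1}, {"dx": 0, "dy": 0, "dz": 0.1, "ax": 0, "ay": 0, "az": 0, "gripper": 1}, {"dx": 0, "dy": 0, "dz": 0.1, "ax": 0, "ay": 0, "az": 0, "gripper": 1}, {"dx": 0, "dy": 0, "dz": 0.1, "ax": 0, "ay": 0, "az": 0, "gripper": 1}, {"dx": 0, "dy": 0, "dz": 0, "ax": 0, "ay": 0, "az": 0, "gripper": 1}]}}

```text
clock: 6.1
eef_pos: [551.2, -133.0, 81.5]
eef_rot: [3.141, -0.001, -3.024]
wrist_force: [-0.2, 0.6, -0.2]
finger_gap: 0.5
finger_force: 0.0
```

Emit:
{"fn": "jog_arm", "kwargs": {"commands": [{"dx": 0, "dy": 0, "dz": 0.1, "ax": 0, "ay": 0, "az": 0, "gripper": 1}, {"dx": 0, "dy": 0, "dz": 0.1, "ax": 0, "ay": 0, "az": 0, "gripper": 1}, {"dx": 0, "dy": 0, "dz": 0.1, "ax": 0, "ay": 0, "az": 0, "gripper": 1}, {"dx": 0, "dy": 0, "dz": 0, "ax": 0, "ay": 0, "az": 0, "gripper": 1}]}}

```text
clock: 6.6
eef_pos: [551.2, -133.6, 69.5]
eef_rot: [3.141, -0.001, -3.025]
wrist_force: [0.7, 1.4, -0.2]
finger_gap: 0.7
finger_force: 0.0
```

Emit:
{"fn": "jog_arm", "kwargs": {"commands": [{"dx": 0, "dy": 0, "dz": 0.06, "ax": 0, "ay": 0, "az": 0, "gripper": 1}, {"dx": 0, "dy": 0, "dz": 0.06, "ax": 0, "ay": 0, "az": 0, "gripper": 1}, {"dx": 0, "dy": 0, "dz": 0, "ax": 0, "ay": 0, "az": 0, "gripper": 1}]}}

```text
clock: 6.98
eef_pos: [551.3, -133.6, 64.8]
eef_rot: [3.141, -0.0, -3.025]
wrist_force: [0.3, 0.7, 0.4]
finger_gap: 0.7
finger_force: 0.0
```

Emit:
{"fn": "jog_arm", "kwargs": {"commands": [{"dx": 0, "dy": 0, "dz": 0.06, "ax": 0, "ay": 0, "az": 0, "gripper": 1}, {"dx": 0, "dy": 0, "dz": 0.06, "ax": 0, "ay": 0, "az": 0, "gripper": 1}, {"dx": 0, "dy": 0, "dz": 0, "ax": 0, "ay": 0, "az": 0, "gripper": 1}]}}

```text
clock: 7.35
eef_pos: [551.3, -133.6, 60.0]
eef_rot: [3.141, -0.0, -3.025]
wrist_force: [-0.1, 0.3, 0.2]
finger_gap: 0.7
finger_force: 0.0
```

Emit:
{"fn": "jog_arm", "kwargs": {"commands": [{"dx": 0, "dy": 0, "dz": 0.05, "ax": 0, "ay": 0, "az": 0, "gripper": 1}, {"dx": 0, "dy": 0, "dz": 0.05, "ax": 0, "ay": 0, "az": 0, "gripper": 1}, {"dx": 0, "dy": 0, "dz": 0, "ax": 0, "ay": 0, "az": 0, "gripper": 1}]}}

```text
clock: 7.72
eef_pos: [551.3, -133.6, 56.0]
eef_rot: [3.141, -0.0, -3.025]
wrist_force: [0.5, -0.3, -0.2]
finger_gap: 0.5
finger_force: 0.0
```

Run:
```python
from h import *
import pickle
c0=pickle.load(open("c0.pkl","rb"))["side"]["image"].astype(int)
s=grab("side");n=s["image"].astype(int)
for r in range(152,196,2): print(r,np.abs(n-c0).max(2)[r,252:276:2])
st=manip.read_state();print(st["eef_pos"],st["wrist_force"]);p=st["eef_pos"]
for d in (8,0,-11,-25): print(d,proj(s,p-[0,0,d]))
print(proj(s,fix((80,0,72))))
```

```text
152 [ 59  58  65  79  91  98 108 114 118  59   6   9]
154 [44 43 46 56 56 64 62 73 68 36  6  6]
156 [39 43 50 56 57 61 67 76 71 38  5 11]
158 [45 46 50 59 66 75 68 92 75 45  7 13]
160 [38 43 47 56 67 69 56 68 64 46  7 16]
162 [10 12 17 15 54 66 58 61 51 19 10  8]
164 [10  5 14 11 45 60 63 69 24 10 14  8]
166 [12 12 11 12 36 61 63 62 24 12 13  9]
168 [13 16 14 11 45 83 88 84 29 10 15 10]
170 [ 13  14  12  17  46  90 100  95  36   9  16  13]
172 [12 13 11 13 29 60 59 63 25 12  9 11]
174 [13 11 12  5 30 57 58 55 23  9 14 11]
176 [ 2  2  4  6 31 55 57 54 11 11 15 14]
178 [59 66 76 72 76 77 72 71 51 41 22 13]
180 [24 33 36 52 49 54 61 71 76 81 46 29]
182 [33 29 27 19 17 19 13 15 10 16  6  5]
184 [80 82 82 72 72 70 66 66 61 54 52  9]
186 [81 82 82 76 78 79 76 86 84 79 53  6]
188 [82 85 85 78 79 84 77 81 81 41  2 13]
190 [78 84 83 82 82 80 79 82 77 34 12  6]
192 [34 39 40 61 68 72 65 78 70 55  5 17]
194 [ 7 10 12  4  6  5  9 13 10 18 13  8]
[ 551.3692343  -133.60382366   56.18431089] [-0.23855223 -0.0708998  -0.24462876]
8 [264.69353304 187.34009903]
0 [264.62904855 184.97478301]
-11 [264.53972466 181.69834787]
-25 [264.42492399 177.4874144 ]
[264.17757934 179.44880867]
```

The side view now puts the tip at about row 177, roughly 7 mm above the lid top, which agrees with an offset of about 33 mm. I'll go on down to the touch.

Emit:
{"fn": "jog_arm", "kwargs": {"commands": [{"dx": 0, "dy": 0, "dz": 0.05, "ax": 0, "ay": 0, "az": 0, "gripper": 1}, {"dx": 0, "dy": 0, "dz": 0.05, "ax": 0, "ay": 0, "az": 0, "gripper": 1}, {"dx": 0, "dy": 0, "dz": 0, "ax": 0, "ay": 0, "az": 0, "gripper": 1}]}}

```text
clock: 8.15
eef_pos: [551.3, -133.6, 52.0]
eef_rot: [3.141, -0.0, -3.025]
wrist_force: [0.4, -0.8, -0.1]
finger_gap: 0.6
finger_force: 0.0
```

Emit:
{"fn": "jog_arm", "kwargs": {"commands": [{"dx": 0, "dy": 0, "dz": 0.05, "ax": 0, "ay": 0, "az": 0, "gripper": 1}, {"dx": 0, "dy": 0, "dz": 0, "ax": 0, "ay": 0, "az": 0, "gripper": 1}]}}

```text
clock: 8.4
eef_pos: [551.3, -133.6, 50.1]
eef_rot: [3.141, -0.0, -3.025]
wrist_force: [-0.3, 0.5, 0.0]
finger_gap: 1.0
finger_force: 0.0
```

Emit:
{"fn": "jog_arm", "kwargs": {"commands": [{"dx": 0, "dy": 0, "dz": 0.05, "ax": 0, "ay": 0, "az": 0, "gripper": 1}, {"dx": 0, "dy": 0, "dz": 0, "ax": 0, "ay": 0, "az": 0, "gripper": 1}]}}

```text
clock: 8.65
eef_pos: [551.6, -133.7, 48.7]
eef_rot: [-3.141, 0.0, -3.025]
wrist_force: [-1.4, 0.4, 4.9]
finger_gap: 0.6
finger_force: 2.5
```

Emit:
{"fn": "jog_arm", "kwargs": {"commands": [{"dx": 0, "dy": 0, "dz": 0.05, "ax": 0, "ay": 0, "az": 0, "gripper": 1}, {"dx": 0, "dy": 0, "dz": 0, "ax": 0, "ay": 0, "az": 0, "gripper": 1}]}}

```text
clock: 8.9
eef_pos: [551.7, -133.7, 48.4]
eef_rot: [-3.141, 0.001, -3.025]
wrist_force: [-10.2, 2.8, 24.5]
finger_gap: 0.0
finger_force: 12.2
```

Emit:
{"fn": "jog_arm", "kwargs": {"commands": [{"dx": 0, "dy": 0, "dz": 0.05, "ax": 0, "ay": 0, "az": 0, "gripper": 1}, {"dx": 0, "dy": 0, "dz": 0, "ax": 0, "ay": 0, "az": 0, "gripper": 1}]}}

```text
clock: 9.15
eef_pos: [551.9, -133.7, 48.2]
eef_rot: [-3.141, 0.002, -3.025]
wrist_force: [-19.5, 6.0, 43.8]
finger_gap: 0.9
finger_force: 21.9
```

The tip touched the lid top (z 76) at reading z = 48.6. So the real tips are 27.4 above the reading, and the grasp centre is 46.4 above it. I'll back up, go over the bar at reading z 57.6, and grip.

Emit:
{"fn": "jog_arm", "kwargs": {"commands": [{"dx": 0, "dy": 0, "dz": -0.6, "ax": 0, "ay": 0, "az": 0, "gripper": 0.5}, {"dx": 0, "dy": 0, "dz": -0.6, "ax": 0, "ay": 0, "az": 0, "gripper": 0.5}, {"dx": 0, "dy": 0.4, "dz": -0.2, "ax": 0, "ay": 0, "az": 0, "gripper": 0.5}, {"dx": 0, "dy": 0.45, "dz": 0, "ax": 0, "ay": 0, "az": 0, "gripper": 0.5}, {"dx": 0, "dy": 0.45, "dz": 0, "ax": 0, "ay": 0, "az": 0, "gripper": 0.5}, {"dx": 0, "dy": 0, "dz": 0, "ax": 0, "ay": 0, "az": 0, "gripper": 0.5}]}}

```text
clock: 9.9
eef_pos: [544.9, -80.3, 99.6]
eef_rot: [3.141, -0.001, -3.023]
wrist_force: [0.0, 0.2, 0.1]
finger_gap: 47.2
finger_force: 0.0
```

```bash
python3 -c "
from h import *
go((30,0,53.6),186.7);print(manip.read_state()['finger_gap'])"
```

```text
turn/10deg [ 0.002 -0.006  0.012]
shift/40 [-0.015 -0.039  1.051] now fix [28.5 -0.6 95.6] [0.  0.2 0.1] 9.9
47.194321639352864
```

Emit:
{"fn": "jog_arm", "kwargs": {"commands": [{"dx": 0, "dy": -0.04, "dz": 0.3, "ax": 0, "ay": 0, "az": 0, "gripper": 0.5}, {"dx": 0, "dy": 0, "dz": 0.3, "ax": 0, "ay": 0, "az": 0, "gripper": 0.5}, {"dx": 0, "dy": 0, "dz": 0.3, "ax": 0, "ay": 0, "az": 0, "gripper": 0.5}, {"dx": 0, "dy": 0, "dz": 0.15, "ax": 0, "ay": 0, "az": 0, "gripper": 1}, {"dx": 0, "dy": 0, "dz": 0, "ax": 0, "ay": 0, "az": 0, "gripper": 1}, {"dx": 0, "dy": 0, "dz": 0, "ax": 0, "ay": 0, "az": 0, "gripper": 1}, {"dx": 0, "dy": 0, "dz": 0, "ax": 0, "ay": 0, "az": 0, "gripper": 1}, {"dx": 0, "dy": 0, "dz": 0, "ax": 0, "ay": 0, "az": 0, "gripper": 1}, {"dx": 0, "dy": 0, "dz": 0, "ax": 0, "ay": 0, "az": 0, "gripper": 1}], "squeeze": 12}}

```text
clock: 11.02
eef_pos: [545.5, -81.3, 59.1]
eef_rot: [3.138, 0.0, -3.024]
wrist_force: [-4.1, 15.9, 8.8]
finger_gap: 9.5
finger_force: 12.0
```

The bar is gripped (gap 9.5). I'll swing the lid along the arc.

Emit:
{"fn": "jog_arm", "kwargs": {"commands": [{"dx": 0, "dy": -0.06, "dz": -0.09, "ax": 0, "ay": 0, "az": 0, "gripper": 1}, {"dx": 0, "dy": -0.12, "dz": -0.17, "ax": 0, "ay": 0, "az": 0, "gripper": 1}, {"dx": 0, "dy": -0.2, "dz": -0.23, "ax": 0, "ay": 0, "az": 0, "gripper": 1}, {"dx": 0, "dy": 0, "dz": 0, "ax": 0, "ay": 0, "az": 0, "gripper": 1}]}}

```text
clock: 11.52
eef_pos: [547.8, -96.8, 80.0]
eef_rot: [3.139, 0.002, -3.024]
wrist_force: [-5.8, 18.4, 15.9]
finger_gap: 9.6
finger_force: 12.0
```

Emit:
{"fn": "jog_arm", "kwargs": {"commands": [{"dx": 0, "dy": -0.26, "dz": -0.31, "ax": 0, "ay": 0, "az": 0, "gripper": 1}, {"dx": 0, "dy": -0.32, "dz": -0.26, "ax": 0, "ay": 0, "az": 0, "gripper": 1}, {"dx": 0, "dy": -0.36, "dz": -0.19, "ax": 0, "ay": 0, "az": 0, "gripper": 1}, {"dx": 0, "dy": 0, "dz": 0, "ax": 0, "ay": 0, "az": 0, "gripper": 1}]}}

```text
clock: 12.02
eef_pos: [552.1, -137.2, 109.3]
eef_rot: [-3.141, 0.001, -3.026]
wrist_force: [-1.7, 5.5, 9.2]
finger_gap: 9.6
finger_force: 12.0
```

Run:
```python
from h import *
s=manip.read_state();p=tofix(s["eef_pos"])+[0,0,46.4];v=p[[0,2]]-[130,40]
print(p,np.hypot(*v),149.04-np.degrees(np.arctan2(v[1],v[0])),(F.T@s["wrist_force"]).round(1))
```

```text
[ 8.58008389e+01 -8.23011285e-02  1.51685092e+02] 120.11296993043648 37.448912436893536 [-5.7 -1.   9.2]
```

Emit:
{"fn": "jog_arm", "kwargs": {"commands": [{"dx": 0, "dy": -0.38, "dz": -0.15, "ax": 0, "ay": 0, "az": 0, "gripper": 1}, {"dx": 0, "dy": -0.4, "dz": -0.09, "ax": 0, "ay": 0, "az": 0, "gripper": 1}, {"dx": 0, "dy": -0.41, "dz": -0.03, "ax": 0, "ay": 0, "az": 0, "gripper": 1}, {"dx": 0, "dy": 0, "dz": 0, "ax": 0, "ay": 0, "az": 0, "gripper": 1}]}}

```text
clock: 12.52
eef_pos: [557.2, -184.8, 118.9]
eef_rot: [-3.141, 0.0, -3.026]
wrist_force: [0.3, 0.1, 3.0]
finger_gap: 9.1
finger_force: 12.0
```

```bash
cat > a.py <<'E'
from h import *
s=manip.read_state();p=tofix(s["eef_pos"])+[0,0,46.4];v=p[[0,2]]-[130,40]
print(p,np.hypot(*v),149.04-np.degrees(np.arctan2(v[1],v[0])),(F.T@s["wrist_force"]).round(1),s["finger_gap"])
E
python3 a.py
```

```text
[133.6239207   -0.56691242 161.34279565] 121.3968980587747 60.75063853569267 [-0.   0.3  3. ] 9.142773719467655
```

Emit:
{"fn": "jog_arm", "kwargs": {"commands": [{"dx": 0, "dy": -0.42, "dz": 0.04, "ax": 0, "ay": 0, "az": 0, "gripper": 1}, {"dx": 0, "dy": -0.41, "dz": 0.1, "ax": 0, "ay": 0, "az": 0, "gripper": 1}, {"dx": 0, "dy": -0.39, "dz": 0.15, "ax": 0, "ay": 0, "az": 0, "gripper": 1}, {"dx": 0, "dy": 0, "dz": 0, "ax": 0, "ay": 0, "az": 0, "gripper": 1}]}}

```text
clock: 13.02
eef_pos: [562.8, -233.1, 106.7]
eef_rot: [-3.141, -0.0, -3.026]
wrist_force: [-0.9, -0.8, 1.9]
finger_gap: 9.6
finger_force: 12.0
```

```bash
python3 a.py
```

```text
[182.31582957  -0.64316538 149.12750355] 121.01965978696022 84.65310376508968 [ 0.7 -0.9  1.9] 9.56818185568428
```

Emit:
{"fn": "jog_arm", "kwargs": {"commands": [{"dx": 0, "dy": -0.37, "dz": 0.21, "ax": 0, "ay": 0, "az": 0, "gripper": 1}, {"dx": 0, "dy": -0.33, "dz": 0.26, "ax": 0, "ay": 0, "az": 0, "gripper": 1}, {"dx": 0, "dy": -0.12, "dz": 0.11, "ax": 0, "ay": 0, "az": 0, "gripper": 1}, {"dx": 0, "dy": 0, "dz": 0, "ax": 0, "ay": 0, "az": 0, "gripper": 1}]}}

```text
clock: 13.52
eef_pos: [566.6, -264.5, 83.7]
eef_rot: [3.141, -0.001, -3.025]
wrist_force: [-0.6, 0.4, -1.3]
finger_gap: 9.5
finger_force: 12.0
```

```bash
python3 a.py
```

```text
[213.86607182  -0.53629899 126.10716207] 120.19967288549306 103.28460122182052 [-0.4 -0.6 -1.3] 9.502542861155831
```

Emit:
{"fn": "jog_arm", "kwargs": {"commands": [{"dx": 0, "dy": -0.14, "dz": 0.14, "ax": 0, "ay": 0, "az": 0, "gripper": 1}, {"dx": 0, "dy": 0, "dz": 0, "ax": 0, "ay": 0, "az": 0, "gripper": 0.79}, {"dx": 0, "dy": 0, "dz": 0, "ax": 0, "ay": 0, "az": 0, "gripper": 0.79}, {"dx": 0, "dy": -0.05, "dz": 0, "ax": 0, "ay": 0, "az": 0, "gripper": 0.79}, {"dx": 0, "dy": 0, "dz": 0, "ax": 0, "ay": 0, "az": 0, "gripper": 0.79}]}}

```text
clock: 14.15
eef_pos: [567.7, -272.1, 78.8]
eef_rot: [-3.141, 0.0, -3.025]
wrist_force: [0.3, 0.1, 0.1]
finger_gap: 19.8
finger_force: 0.0
```

```bash
python3 a.py
```

```text
[221.56804203  -0.36575753 121.15951596] 122.35838080255131 107.48846150782103 [-0.1  0.3  0.1] 19.829797245248887
```

The lid is free of the fingers. I'll lift clear and go to the module's -y side.

Emit:
{"fn": "jog_arm", "kwargs": {"commands": [{"dx": 0, "dy": 0, "dz": -0.3, "ax": 0, "ay": 0, "az": 0, "gripper": 0.79}, {"dx": 0, "dy": 0, "dz": -0.4, "ax": 0, "ay": 0, "az": 0, "gripper": 0.79}, {"dx": 0, "dy": 0, "dz": -0.8, "ax": 0, "ay": 0, "az": 0, "gripper": 0.79}, {"dx": 0, "dy": 0, "dz": -0.9, "ax": 0, "ay": 0, "az": 0, "gripper": 0.79}, {"dx": 0, "dy": 0, "dz": 0, "ax": 0, "ay": 0, "az": 0, "gripper": 0.5}]}}

```text
clock: 14.78
eef_pos: [568.8, -272.5, 179.0]
eef_rot: [-3.138, 0.005, -3.025]
wrist_force: [0.5, 0.0, -0.2]
finger_gap: 26.8
finger_force: 0.0
```

Run:
```python
from h import *
python=0
go((-93,-112,100),186.7)
t=grab("top");s=grab("side")
a=cv2.resize(t["image"][140:250,230:370],(400,314),interpolation=cv2.INTER_CUBIC)
b=cv2.resize(s["image"][120:265,205:325],(400,483),interpolation=cv2.INTER_CUBIC)
o=np.zeros((483,800,3),np.uint8);o[:314,:400]=a;o[:,400:]=b
cv2.imwrite("pics/lid.png",o[:,:,::-1])
```

```text
turn/10deg [-0.021  0.03   0.   ]
shift/40 [2.817 7.877 1.875] now fix [222.1   0.7 175. ] [ 0.5  0.  -0.2] 14.775
```

View pics/lid.png

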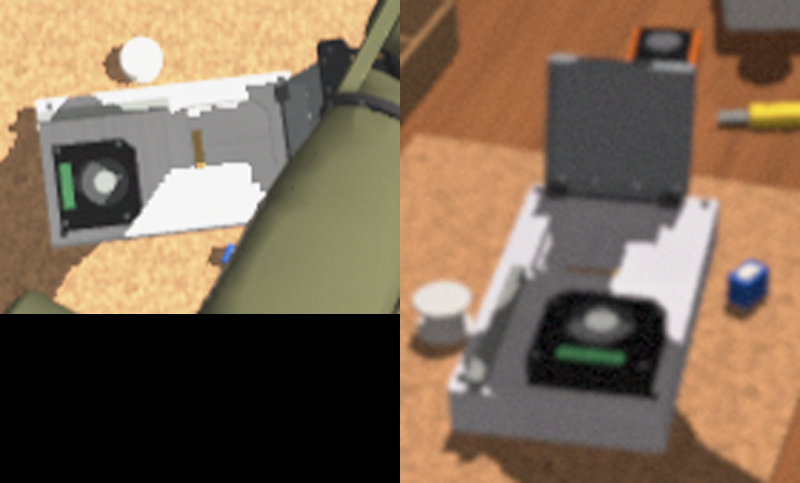

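The lid stands open on its stop, and the brass strip shows in the pocket at crop (198,147). Next I'll go to the module's -y side for the push toward the fence.

Emit:
{"fn": "jog_arm", "kwargs": {"commands": [{"dx": 0.28, "dy": 0.79, "dz": 0, "ax": 0, "ay": 0, "az": 0, "gripper": 0.5}, {"dx": 0.28, "dy": 0.79, "dz": 0, "ax": 0, "ay": 0, "az": 0, "gripper": 0.5}, {"dx": 0.28, "dy": 0.79, "dz": 0, "ax": 0, "ay": 0, "az": 0, "gripper": 0.5}, {"dx": 0.28, "dy": 0.79, "dz": 0, "ax": 0, "ay": 0, "az": 0, "gripper": 0.5}, {"dx": 0.28, "dy": 0.79, "dz": 0.3, "ax": 0, "ay": 0, "az": 0, "gripper": 0.5}, {"dx": 0.28, "dy": 0.79, "dz": 0.3, "ax": 0, "ay": 0, "az": 0, "gripper": 0.5}, {"dx": 0.28, "dy": 0.79, "dz": 0.3, "ax": 0, "ay": 0, "az": 0, "gripper": 0.5}, {"dx": 0.28, "dy": 0.79, "dz": 0.3, "ax": 0, "ay": 0, "az": 0, "gripper": 0.5}, {"dx": 0.28, "dy": 0.79, "dz": 0.3, "ax": 0, "ay": 0, "az": 0, "gripper": 0.5}, {"dx": 0.28, "dy": 0.79, "dz": 0.3, "ax": 0, "ay": 0, "az": 0, "gripper": 0.5}]}}

```text
clock: 16.12
eef_pos: [418.4, 29.8, 101.6]
eef_rot: [3.141, -0.001, -3.025]
wrist_force: [-0.4, -0.2, -0.8]
finger_gap: 47.1
finger_force: 0.0
```

Run:
```python
from h import *
go((-93,-112,19.6),186.7);print(manip.read_state()["finger_gap"],manip.read_state()["joints"])
```

```text
turn/10deg [ 0.001 -0.008 -0.001]
shift/40 [-0.036 -0.068  1.951] now fix [ -95.7 -113.4   97.6] [-0.4 -0.2 -0.8] 16.125
47.092239722840574 [-1.62629608e-02  9.59253478e-02  1.95663143e+00  8.26487942e-05
  1.09042077e+00 -1.70386077e+00]
```

Emit:
{"fn": "jog_arm", "kwargs": {"commands": [{"dx": 0, "dy": -0.05, "dz": 0.6, "ax": 0, "ay": 0, "az": 0, "gripper": 0.5}, {"dx": 0, "dy": 0, "dz": 0.6, "ax": 0, "ay": 0, "az": 0, "gripper": 0.5}, {"dx": 0, "dy": 0, "dz": 0.5, "ax": 0, "ay": 0, "az": 0, "gripper": 0.5}, {"dx": 0, "dy": 0, "dz": 0.25, "ax": 0, "ay": 0, "az": 0, "gripper": 0.5}, {"dx": -0.25, "dy": 0, "dz": 0, "ax": 0, "ay": 0, "az": 0, "gripper": 0.5}, {"dx": -0.2, "dy": 0, "dz": 0, "ax": 0, "ay": 0, "az": 0, "gripper": 0.5}, {"dx": -0.1, "dy": 0, "dz": 0, "ax": 0, "ay": 0, "az": 0, "gripper": 0.5}, {"dx": -0.1, "dy": 0, "dz": 0, "ax": 0, "ay": 0, "az": 0, "gripper": 0.5}, {"dx": -0.1, "dy": 0, "dz": 0, "ax": 0, "ay": 0, "az": 0, "gripper": 0.5}]}}

```text
clock: 17.25
eef_pos: [449.6, 30.5, 24.8]
eef_rot: [3.142, -0.0, -3.025]
wrist_force: [-4.3, 0.5, 3.4]
finger_gap: 46.8
finger_force: 2.0
```

```bash
python3 a.py
```

```text
[-92.70256687 -82.36938673  67.16361398] 224.3530592945167 -24.005834747867453 [-1.  -4.2  3.4] 46.79514733103068
```

Emit:
{"fn": "jog_arm", "kwargs": {"commands": [{"dx": -0.1, "dy": 0, "dz": 0.02, "ax": 0, "ay": 0, "az": 0, "gripper": 0.5}, {"dx": -0.1, "dy": 0, "dz": 0, "ax": 0, "ay": 0, "az": 0, "gripper": 0.5}, {"dx": -0.1, "dy": 0, "dz": 0, "ax": 0, "ay": 0, "az": 0, "gripper": 0.5}, {"dx": -0.1, "dy": 0, "dz": 0, "ax": 0, "ay": 0, "az": 0, "gripper": 0.5}, {"dx": -0.1, "dy": 0, "dz": 0, "ax": 0, "ay": 0, "az": 0, "gripper": 0.5}, {"dx": -0.05, "dy": 0, "dz": 0, "ax": 0, "ay": 0, "az": 0, "gripper": 0.5}]}}

```text
clock: 18.0
eef_pos: [471.6, 33.0, 23.8]
eef_rot: [3.142, -0.0, -3.025]
wrist_force: [-3.8, -0.8, 2.2]
finger_gap: 46.9
finger_force: 1.4
```

```bash
python3 a.py
```

```text
[-92.68421342 -60.17927432  66.19963841] 224.2201595772902 -24.249783619157824 [ 0.4 -3.9  2.2] 46.9269236352623
```

Emit:
{"fn": "jog_arm", "kwargs": {"commands": [{"dx": -0.05, "dy": 0, "dz": 0, "ax": 0, "ay": 0, "az": 0, "gripper": 0.5}, {"dx": -0.05, "dy": 0, "dz": 0, "ax": 0, "ay": 0, "az": 0, "gripper": 0.5}]}}

```text
clock: 18.25
eef_pos: [473.4, 33.3, 23.8]
eef_rot: [3.141, -0.005, -3.025]
wrist_force: [-27.4, -3.8, 22.6]
finger_gap: 47.0
finger_force: 13.8
```

Emit:
{"fn": "jog_arm", "kwargs": {"commands": [{"dx": -0.04, "dy": 0, "dz": 0, "ax": 0, "ay": 0, "az": 0, "gripper": 0.5}, {"dx": 0, "dy": 0, "dz": 0, "ax": 0, "ay": 0, "az": 0, "gripper": 0.5}]}}

```text
clock: 18.5
eef_pos: [473.3, 33.3, 23.8]
eef_rot: [3.141, -0.009, -3.024]
wrist_force: [-32.9, -4.5, 27.2]
finger_gap: 46.7
finger_force: 16.2
```

Emit:
{"fn": "jog_arm", "kwargs": {"commands": [{"dx": -0.03, "dy": 0, "dz": 0, "ax": 0, "ay": 0, "az": 0, "gripper": 0.5}, {"dx": 0, "dy": 0, "dz": 0, "ax": 0, "ay": 0, "az": 0, "gripper": 0.5}]}}

```text
clock: 18.75
eef_pos: [473.2, 33.3, 23.8]
eef_rot: [3.141, -0.012, -3.024]
wrist_force: [-41.6, -6.5, 34.5]
finger_gap: 46.9
finger_force: 21.2
```

```bash
python3 a.py
```

```text
[-92.73702774 -58.53200733  66.1793469 ] 224.27024263033627 -24.256508720109423 [  1.6 -42.   34.5] 46.917397136115795
```

The module is against the fence (steady reaction, no movement). I'll retreat, lift, turn 90° and go behind its rear.

Emit:
{"fn": "jog_arm", "kwargs": {"commands": [{"dx": 0.35, "dy": 0, "dz": 0, "ax": 0, "ay": 0, "az": 0, "gripper": 0.5}, {"dx": 0.2, "dy": 0.8, "dz": -0.9, "ax": 0, "ay": 0, "az": 0, "gripper": 0.5}, {"dx": 0, "dy": 0.9, "dz": -0.9, "ax": 0, "ay": 0, "az": 0, "gripper": 0.5}, {"dx": 0, "dy": 0.3, "dz": 0, "ax": 0, "ay": 0, "az": 1, "gripper": 0.5}, {"dx": 0, "dy": 0, "dz": 0, "ax": 0, "ay": 0, "az": 1, "gripper": 0.5}, {"dx": 0, "dy": 0, "dz": 0, "ax": 0, "ay": 0, "az": 1, "gripper": 0.5}, {"dx": 0, "dy": 0, "dz": 0, "ax": 0, "ay": 0, "az": 1, "gripper": 0.5}, {"dx": 0, "dy": 0, "dz": 0, "ax": 0, "ay": 0, "az": 1, "gripper": 0.5}, {"dx": 0, "dy": 0, "dz": 0, "ax": 0, "ay": 0, "az": 1, "gripper": 0.5}, {"dx": 0, "dy": 0, "dz": 0, "ax": 0, "ay": 0, "az": 1, "gripper": 0.5}]}}

```text
clock: 20.0
eef_pos: [447.4, 110.8, 96.0]
eef_rot: [3.141, 0.0, 2.031]
wrist_force: [0.3, -0.5, -0.3]
finger_gap: 47.1
finger_force: 0.0
```

Emit:
{"fn": "jog_arm", "kwargs": {"commands": [{"dx": 0, "dy": 0, "dz": 0, "ax": 0, "ay": 0, "az": 1, "gripper": 0.5}, {"dx": 0, "dy": 0, "dz": 0, "ax": 0, "ay": 0, "az": 1, "gripper": 0.5}, {"dx": 0, "dy": 0, "dz": 0, "ax": 0, "ay": 0, "az": 0, "gripper": 0.5}]}}

```text
clock: 20.38
eef_pos: [447.3, 110.8, 96.0]
eef_rot: [3.141, -0.0, 1.689]
wrist_force: [0.2, -0.3, -0.7]
finger_gap: 47.4
finger_force: 0.0
```

Run:
```python
from h import *
import pickle
go((-170,0,20),96.7)
t=grab("top");pickle.dump(t,open("t1.pkl","wb"))
im=cv2.resize(t["image"][155:245,230:350],None,fx=6,fy=6,interpolation=cv2.INTER_CUBIC)
cv2.imwrite("pics/t1.png",im[:,:,::-1])
P=lambda x,y:((x+.5)/6+230-.5,(y+.5)/6+155-.5)
d=((im.max(2)<75)).astype(np.uint8)
n,l,st,ce=cv2.connectedComponentsWithStats(d)
for k in range(1,n):
  if st[k,4]>1500:
    pts=np.argwhere(l==k)[:,::-1].astype(np.int32)
    q=cv2.approxPolyDP(cv2.convexHull(pts),5,True)[:,0]
    print(st[k],[ (p.tolist(),tofix(onz(t,P(*p),70))[:2].round(1).tolist()) for p in q])
```

```text
turn/10deg [ 0.004 -0.     0.006]
shift/40 [-0.068  1.882  1.8  ] now fix [-172.7  -75.3   92. ] [ 0.2 -0.3 -0.7] 20.375
[  107   149   179   185 14964] [([284, 295], [-45.5, -35.3]), ([269, 314], [-54.6, -44.4]), ([148, 333], [-118.9, -46.8]), ([107, 179], [-131.0, 37.5]), ([123, 161], [-121.6, 46.1]), ([223, 149], [-68.3, 46.2]), ([259, 153], [-49.6, 41.8]), ([271, 171], [-44.4, 31.5])]
[   0  259  104  147 4618] [([87, 259], [-146.3, -3.9]), ([102, 360], [-144.5, -58.2]), ([60, 394], [-168.4, -73.4]), ([0, 405], [-200.2, -75.5]), ([0, 386], [-199.1, -65.5])]
```

View pics/t1.png

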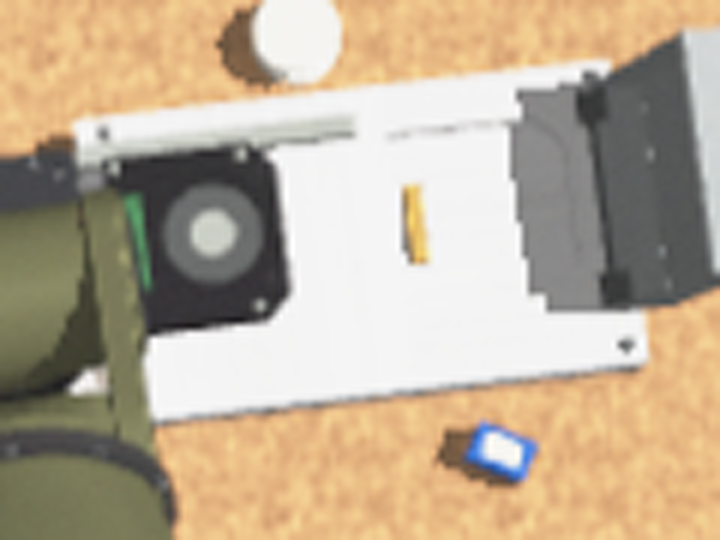

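The module sits along the fence, with its nose at fixture x about -44.5 and its centre at y about -0.3. I'll go down behind its rear.

Emit:
{"fn": "jog_arm", "kwargs": {"commands": [{"dx": 0, "dy": 0.63, "dz": 0, "ax": 0, "ay": 0, "az": 0, "gripper": 0.5}, {"dx": 0, "dy": 0.63, "dz": 0, "ax": 0, "ay": 0, "az": 0, "gripper": 0.5}, {"dx": 0, "dy": 0.63, "dz": 0.3, "ax": 0, "ay": 0, "az": 0, "gripper": 0.5}, {"dx": 0, "dy": 0, "dz": 0.7, "ax": 0, "ay": 0, "az": 0, "gripper": 0.5}, {"dx": 0, "dy": 0, "dz": 0.6, "ax": 0, "ay": 0, "az": 0, "gripper": 0.5}, {"dx": 0, "dy": 0, "dz": 0.2, "ax": 0, "ay": 0, "az": 0, "gripper": 0.5}, {"dx": -0.2, "dy": 0, "dz": 0, "ax": 0, "ay": 0, "az": 0, "gripper": 0.5}, {"dx": -0.2, "dy": 0, "dz": 0, "ax": 0, "ay": 0, "az": 0, "gripper": 0.5}]}}

```text
clock: 21.42
eef_pos: [524.6, 103.0, 24.9]
eef_rot: [3.14, 0.0, 1.689]
wrist_force: [-0.1, -0.6, 0.0]
finger_gap: 46.7
finger_force: 0.0
```

```bash
python3 -c "
from h import *
go((0,0,20),96.7);s=manip.read_state();print((F.T@s['wrist_force']).round(1),s['finger_gap'])"
```

```text
turn/10deg [0.009 0.    0.005]
shift/40 [-3.901 -0.015  0.022] now fix [-156.     0.6   20.9] [-0.1 -0.6  0. ] 21.425
[ 0.6 -0.2  0. ] 46.74611385557177
```

Pushing along the fence in steps, easing toward +y.

Emit:
{"fn": "jog_arm", "kwargs": {"commands": [{"dx": -0.12, "dy": 0, "dz": 0.02, "ax": 0, "ay": 0, "az": 0, "gripper": 0.5}, {"dx": -0.15, "dy": 0, "dz": 0, "ax": 0, "ay": 0, "az": 0, "gripper": 0.5}, {"dx": -0.2, "dy": 0.01, "dz": 0, "ax": 0, "ay": 0, "az": 0, "gripper": 0.5}, {"dx": -0.2, "dy": 0.01, "dz": 0, "ax": 0, "ay": 0, "az": 0, "gripper": 0.5}, {"dx": -0.2, "dy": 0.01, "dz": 0, "ax": 0, "ay": 0, "az": 0, "gripper": 0.5}, {"dx": -0.2, "dy": 0.01, "dz": 0, "ax": 0, "ay": 0, "az": 0, "gripper": 0.5}]}}

```text
clock: 22.18
eef_pos: [529.9, 61.5, 23.0]
eef_rot: [-3.14, -0.001, 1.688]
wrist_force: [-5.4, 6.1, 3.1]
finger_gap: 47.4
finger_force: 3.4
```

```bash
cat > b.py <<'E'
from h import *
import sys
s=manip.read_state();print(tofix(s["eef_pos"]).round(1),(F.T@s["wrist_force"]).round(1),s["clock"])
t=grab("top");P=lambda x,y:((x+.5)/6+230-.5,(y+.5)/6+155-.5)
im=cv2.resize(t["image"][155:245,230:350],None,fx=6,fy=6,interpolation=cv2.INTER_CUBIC)
d=(im.max(2)<75).astype(np.uint8)
d[:, int(sys.argv[1]) if len(sys.argv)>1 else 720:]=0
n,l,st,ce=cv2.connectedComponentsWithStats(d)
for k in range(1,n):
  if st[k,4]>3000:
    pts=np.argwhere(l==k)[:,::-1].astype(np.int32)
    print(st[k],[tofix(onz(t,P(*p),70))[:2].round(1).tolist() for p in cv2.approxPolyDP(cv2.convexHull(pts),5,True)[:,0]])
E
python3 b.py
```

```text
[-114.2    1.    19. ] [-6.7 -4.6  3.1] 22.175
[ 214  143  124  188 7165] [[-60.3, -52.2], [-79.9, -12.3], [-48.5, 46.6], [-25.3, 43.8], [-16.2, 30.8], [-17.0, -31.7], [-31.1, -47.2]]
[   0  230  119  181 5295] [[-128.4, 9.6], [-200.5, -78.1], [-192.5, -4.8], [-172.9, 10.1]]
```

Emit:
{"fn": "jog_arm", "kwargs": {"commands": [{"dx": -0.2, "dy": 0, "dz": 0, "ax": 0, "ay": 0, "az": 0, "gripper": 0.5}, {"dx": -0.2, "dy": 0.01, "dz": 0, "ax": 0, "ay": 0, "az": 0, "gripper": 0.5}, {"dx": -0.2, "dy": 0, "dz": 0, "ax": 0, "ay": 0, "az": 0, "gripper": 0.5}, {"dx": -0.2, "dy": 0.01, "dz": 0, "ax": 0, "ay": 0, "az": 0, "gripper": 0.5}, {"dx": -0.2, "dy": 0, "dz": 0, "ax": 0, "ay": 0, "az": 0, "gripper": 0.5}, {"dx": -0.2, "dy": 0.01, "dz": 0, "ax": 0, "ay": 0, "az": 0, "gripper": 0.5}, {"dx": -0.2, "dy": 0, "dz": 0, "ax": 0, "ay": 0, "az": 0, "gripper": 0.5}, {"dx": -0.2, "dy": 0.01, "dz": 0, "ax": 0, "ay": 0, "az": 0, "gripper": 0.5}]}}

```text
clock: 23.22
eef_pos: [539.0, -2.2, 22.8]
eef_rot: [-3.14, -0.001, 1.688]
wrist_force: [-4.7, 3.9, -0.0]
finger_gap: 47.0
finger_force: 2.4
```

```bash
python3 b.py 580
```

```text
[-49.9   2.6  18.8] [-4.4 -4.2 -0. ] 23.225
[ 343  130  116  174 6200] [[7.3, -45.9], [-11.7, -14.6], [26.1, 44.8], [42.2, 41.2], [48.1, 32.9], [47.3, -31.9], [33.3, -46.3]]
[  58  208  193  332 9050] [[-61.0, 12.9], [-58.8, 4.5], [-167.0, -150.3], [-177.8, -149.0], [-166.7, -105.5], [-128.7, -7.6], [-116.3, 8.7], [-101.6, 16.1]]
```

Emit:
{"fn": "jog_arm", "kwargs": {"commands": [{"dx": -0.15, "dy": 0, "dz": 0, "ax": 0, "ay": 0, "az": 0, "gripper": 0.5}, {"dx": -0.15, "dy": 0.01, "dz": 0, "ax": 0, "ay": 0, "az": 0, "gripper": 0.5}, {"dx": -0.15, "dy": 0, "dz": 0, "ax": 0, "ay": 0, "az": 0, "gripper": 0.5}, {"dx": -0.15, "dy": 0.01, "dz": 0, "ax": 0, "ay": 0, "az": 0, "gripper": 0.5}, {"dx": -0.15, "dy": 0, "dz": 0, "ax": 0, "ay": 0, "az": 0, "gripper": 0.5}, {"dx": -0.15, "dy": 0.01, "dz": 0, "ax": 0, "ay": 0, "az": 0, "gripper": 0.5}, {"dx": -0.15, "dy": 0, "dz": 0, "ax": 0, "ay": 0, "az": 0, "gripper": 0.5}]}}

```text
clock: 24.15
eef_pos: [545.9, -43.9, 23.2]
eef_rot: [3.141, 0.0, 1.688]
wrist_force: [-0.9, 1.9, -1.6]
finger_gap: 47.2
finger_force: 0.6
```

```bash
python3 b.py 500
```

```text
[-7.6  4.6 19.2] [-2.  -0.7 -1.6] 24.15
[ 120  192  217  348 8865] [[-12.0, 13.5], [-136.5, -154.0], [-145.8, -152.8], [-128.1, -99.5], [-87.1, -5.6], [-76.9, 9.4], [-53.8, 20.1]]
```

Emit:
{"fn": "jog_arm", "kwargs": {"commands": [{"dx": -0.1, "dy": -0.02, "dz": 0, "ax": 0, "ay": 0, "az": 0, "gripper": 0.5}, {"dx": -0.1, "dy": -0.02, "dz": 0, "ax": 0, "ay": 0, "az": 0, "gripper": 0.5}, {"dx": -0.1, "dy": 0, "dz": 0, "ax": 0, "ay": 0, "az": 0, "gripper": 0.5}, {"dx": -0.1, "dy": 0, "dz": 0, "ax": 0, "ay": 0, "az": 0, "gripper": 0.5}]}}

```text
clock: 24.7
eef_pos: [545.9, -60.0, 23.0]
eef_rot: [-3.141, -0.0, 1.688]
wrist_force: [-0.4, 1.0, -0.8]
finger_gap: 47.1
finger_force: 0.6
```

```bash
python3 b.py 640
```

```text
[ 8.4  2.8 19. ] [-1.  -0.3 -0.8] 24.7
[ 461  125  113  169 5823] [[68.2, -47.3], [50.4, -20.4], [98.7, 39.4], [109.2, 29.4], [108.3, -33.8], [91.8, -49.6]]
[ 145  189  226  351 8839] [[4.9, 12.0], [5.3, 6.6], [-124.6, -155.4], [-132.9, -154.4], [-115.6, -104.7], [-66.3, -0.5], [-52.1, 11.8], [-34.2, 19.4]]
```

Emit:
{"fn": "jog_arm", "kwargs": {"commands": [{"dx": -0.08, "dy": 0, "dz": 0, "ax": 0, "ay": 0, "az": 0, "gripper": 0.5}, {"dx": 0, "dy": 0, "dz": 0, "ax": 0, "ay": 0, "az": 0, "gripper": 0.5}]}}

```text
clock: 25.0
eef_pos: [546.4, -63.1, 23.1]
eef_rot: [3.141, 0.0, 1.688]
wrist_force: [0.1, -0.2, 0.7]
finger_gap: 47.1
finger_force: 0.0
```

Emit:
{"fn": "jog_arm", "kwargs": {"commands": [{"dx": -0.05, "dy": 0, "dz": 0, "ax": 0, "ay": 0, "az": 0, "gripper": 0.5}, {"dx": 0, "dy": 0, "dz": 0, "ax": 0, "ay": 0, "az": 0, "gripper": 0.5}]}}

```text
clock: 25.25
eef_pos: [546.6, -64.7, 23.1]
eef_rot: [3.142, -0.0, 1.688]
wrist_force: [0.3, 3.8, -0.3]
finger_gap: 46.5
finger_force: 1.7
```

Emit:
{"fn": "jog_arm", "kwargs": {"commands": [{"dx": -0.05, "dy": 0, "dz": 0, "ax": 0, "ay": 0, "az": 0, "gripper": 0.5}, {"dx": 0, "dy": 0, "dz": 0, "ax": 0, "ay": 0, "az": 0, "gripper": 0.5}]}}

```text
clock: 25.5
eef_pos: [546.6, -65.0, 23.0]
eef_rot: [-3.141, -0.003, 1.688]
wrist_force: [-0.6, 15.3, 3.2]
finger_gap: 47.0
finger_force: 8.1
```

```bash
python3 b.py 640
```

```text
[13.4  2.8 19. ] [-15.3   1.2   3.2] 25.5
[ 474  123  106  170 5778] [[74.5, -48.0], [57.3, -20.7], [102.0, 40.1], [112.7, 27.9], [111.4, -34.2], [95.0, -49.9]]
[ 153  186  230  354 9074] [[12.3, 11.2], [-120.4, -155.9], [-128.7, -154.9], [-109.1, -99.1], [-56.1, 4.7], [-28.8, 19.8], [1.8, 16.7]]
```

The module hits a hard stop at reading x 13.4, so the nose is at the pocket end. I'll back off and place the two fingertips over its rear, above the strip, to press.

Emit:
{"fn": "jog_arm", "kwargs": {"commands": [{"dx": 0.15, "dy": 0, "dz": 0, "ax": 0, "ay": 0, "az": 0, "gripper": 0.5}, {"dx": 0, "dy": 0, "dz": -0.5, "ax": 0, "ay": 0, "az": 0, "gripper": 0.5}, {"dx": 0, "dy": 0, "dz": -0.5, "ax": 0, "ay": 0, "az": 0, "gripper": 0.5}, {"dx": -0.3, "dy": -0.05, "dz": 0, "ax": 0, "ay": 0, "az": 0, "gripper": 0.5}, {"dx": -0.32, "dy": 0, "dz": 0, "ax": 0, "ay": 0, "az": 0, "gripper": 0.5}, {"dx": 0, "dy": 0, "dz": 0, "ax": 0, "ay": 0, "az": 0, "gripper": 0.5}]}}

```text
clock: 26.3
eef_pos: [546.6, -87.0, 62.1]
eef_rot: [-3.14, -0.0, 1.686]
wrist_force: [-0.3, 0.2, 0.5]
finger_gap: 47.1
finger_force: 0.0
```

```bash
python3 -c "
from h import *
go((32,0,36),96.7)"
```

```text
turn/10deg [-0.007 -0.001 -0.009]
shift/40 [ 0.082 -0.008  0.553] now fix [35.3  0.3 58.1] [-0.3  0.2  0.5] 26.3
```

Emit:
{"fn": "jog_arm", "kwargs": {"commands": [{"dx": 0.08, "dy": 0, "dz": 0.2, "ax": 0, "ay": 0, "az": 0, "gripper": 0.5}, {"dx": 0, "dy": 0, "dz": 0.15, "ax": 0, "ay": 0, "az": 0, "gripper": 0.5}, {"dx": 0, "dy": 0, "dz": 0.12, "ax": 0, "ay": 0, "az": 0, "gripper": 0.5}, {"dx": 0, "dy": 0, "dz": 0.05, "ax": 0, "ay": 0, "az": 0, "gripper": 0.5}, {"dx": 0, "dy": 0, "dz": 0, "ax": 0, "ay": 0, "az": 0, "gripper": 0.5}]}}

```text
clock: 26.92
eef_pos: [546.6, -82.6, 42.2]
eef_rot: [-3.142, -0.0, 1.688]
wrist_force: [-0.7, -0.1, 0.1]
finger_gap: 46.7
finger_force: 0.0
```

Emit:
{"fn": "jog_arm", "kwargs": {"commands": [{"dx": 0, "dy": 0, "dz": 0.05, "ax": 0, "ay": 0, "az": 0, "gripper": 0.5}, {"dx": 0, "dy": 0, "dz": 0.05, "ax": 0, "ay": 0, "az": 0, "gripper": 0.5}, {"dx": 0, "dy": 0, "dz": 0, "ax": 0, "ay": 0, "az": 0, "gripper": 0.5}]}}

```text
clock: 27.3
eef_pos: [546.5, -82.6, 38.1]
eef_rot: [-3.141, -0.0, 1.688]
wrist_force: [-0.4, 0.1, -0.6]
finger_gap: 46.8
finger_force: 0.0
```

Emit:
{"fn": "jog_arm", "kwargs": {"commands": [{"dx": 0, "dy": 0, "dz": 0.04, "ax": 0, "ay": 0, "az": 0, "gripper": 0.5}, {"dx": 0, "dy": 0, "dz": 0, "ax": 0, "ay": 0, "az": 0, "gripper": 0.5}]}}

```text
clock: 27.55
eef_pos: [546.6, -82.6, 36.5]
eef_rot: [-3.141, -0.0, 1.688]
wrist_force: [-0.4, -0.5, -0.9]
finger_gap: 47.2
finger_force: 0.0
```

Emit:
{"fn": "jog_arm", "kwargs": {"commands": [{"dx": 0, "dy": 0, "dz": 0.04, "ax": 0, "ay": 0, "az": 0, "gripper": 0.5}, {"dx": 0, "dy": 0, "dz": 0, "ax": 0, "ay": 0, "az": 0, "gripper": 0.5}]}}

```text
clock: 27.8
eef_pos: [546.7, -82.5, 35.2]
eef_rot: [3.141, -0.0, 1.688]
wrist_force: [-0.8, 0.6, 2.6]
finger_gap: 46.9
finger_force: 1.1
```

Emit:
{"fn": "jog_arm", "kwargs": {"commands": [{"dx": 0, "dy": 0, "dz": 0.04, "ax": 0, "ay": 0, "az": 0, "gripper": 0.5}, {"dx": 0, "dy": 0, "dz": 0, "ax": 0, "ay": 0, "az": 0, "gripper": 0.5}]}}

```text
clock: 28.05
eef_pos: [546.7, -82.3, 33.6]
eef_rot: [3.141, -0.0, 1.688]
wrist_force: [-1.0, 2.9, 3.9]
finger_gap: 47.0
finger_force: 1.8
```

Emit:
{"fn": "jog_arm", "kwargs": {"commands": [{"dx": 0, "dy": 0, "dz": 0.04, "ax": 0, "ay": 0, "az": 0, "gripper": 0.5}, {"dx": 0, "dy": 0, "dz": 0, "ax": 0, "ay": 0, "az": 0, "gripper": 0.5}]}}

```text
clock: 28.3
eef_pos: [546.7, -82.4, 31.9]
eef_rot: [3.141, -0.0, 1.688]
wrist_force: [-0.3, 3.3, 3.7]
finger_gap: 46.6
finger_force: 1.8
```

Emit:
{"fn": "jog_arm", "kwargs": {"commands": [{"dx": 0, "dy": 0, "dz": 0.04, "ax": 0, "ay": 0, "az": 0, "gripper": 0.5}, {"dx": 0, "dy": 0, "dz": 0, "ax": 0, "ay": 0, "az": 0, "gripper": 0.5}]}}

```text
clock: 28.55
eef_pos: [546.8, -82.3, 30.6]
eef_rot: [3.141, -0.0, 1.688]
wrist_force: [-2.0, 5.1, 8.3]
finger_gap: 47.1
finger_force: 4.2
```

Contact came at 35.4, as expected with the module on the raised strip, and it has gone down about 5 mm. I'll press until it stops hard.

Emit:
{"fn": "jog_arm", "kwargs": {"commands": [{"dx": 0, "dy": 0, "dz": 0.04, "ax": 0, "ay": 0, "az": 0, "gripper": 0.5}, {"dx": 0, "dy": 0, "dz": 0, "ax": 0, "ay": 0, "az": 0, "gripper": 0.5}]}}

```text
clock: 28.8
eef_pos: [546.9, -82.4, 30.5]
eef_rot: [3.141, -0.0, 1.688]
wrist_force: [-9.3, 7.0, 26.0]
finger_gap: 47.2
finger_force: 13.1
```

Emit:
{"fn": "jog_arm", "kwargs": {"commands": [{"dx": 0, "dy": 0, "dz": 0.03, "ax": 0, "ay": 0, "az": 0, "gripper": 0.5}, {"dx": 0, "dy": 0, "dz": 0, "ax": 0, "ay": 0, "az": 0, "gripper": 0.5}]}}

```text
clock: 29.05
eef_pos: [547.0, -82.4, 30.4]
eef_rot: [3.14, 0.0, 1.688]
wrist_force: [-16.4, 8.0, 39.1]
finger_gap: 47.4
finger_force: 19.7
```

It stopped hard at 30.5, which puts the module top at z 58, the seated height. I'll retreat and check.

Emit:
{"fn": "jog_arm", "kwargs": {"commands": [{"dx": 0, "dy": 0, "dz": -0.3, "ax": 0, "ay": 0, "az": 0, "gripper": 0.5}, {"dx": 0, "dy": 0, "dz": -0.8, "ax": 0, "ay": 0, "az": 0, "gripper": 0.5}, {"dx": 0.5, "dy": 0, "dz": -0.9, "ax": 0, "ay": 0, "az": 0, "gripper": 0.5}, {"dx": 0.9, "dy": -0.3, "dz": -0.9, "ax": 0, "ay": 0, "az": 0, "gripper": 0.5}, {"dx": 0.9, "dy": -0.6, "dz": -0.6, "ax": 0, "ay": 0, "az": 0, "gripper": 0.5}, {"dx": 0.9, "dy": -0.9, "dz": 0, "ax": 0, "ay": 0, "az": 0, "gripper": 0.5}, {"dx": 0.9, "dy": -0.9, "dz": 0, "ax": 0, "ay": 0, "az": 0, "gripper": 0.5}, {"dx": 0.9, "dy": -0.9, "dz": 0, "ax": 0, "ay": 0, "az": 0, "gripper": 0.5}, {"dx": 0.9, "dy": -0.9, "dz": 0, "ax": 0, "ay": 0, "az": 0, "gripper": 0.5}, {"dx": 0, "dy": 0, "dz": 0, "ax": 0, "ay": 0, "az": 0, "gripper": 0.5}]}}

```text
clock: 30.3
eef_pos: [338.9, 131.8, 167.6]
eef_rot: [3.141, 0.0, 1.691]
wrist_force: [-0.0, 0.5, 0.4]
finger_gap: 47.1
finger_force: 0.0
```

```bash
python3 - <<'E'
from h import *
t=grab("top");s=grab("side")
a=cv2.resize(t["image"][140:250,235:355],(400,367),interpolation=cv2.INTER_CUBIC)
b=cv2.resize(s["image"][120:265,205:325],(400,483),interpolation=cv2.INTER_CUBIC)
o=np.zeros((483,800,3),np.uint8);o[:367,:400]=a;o[:,400:]=b
cv2.imwrite("pics/end.png",o[:,:,::-1])
E
python3 b.py 590
```

```text
[-205.  -178.8  163.6] [-0.1 -0.2  0.2] 30.4
[  390   123   189   183 17027] [[110.7, -35.7], [94.3, -50.9], [21.3, -48.1], [20.1, 39.5], [86.2, 42.0], [102.9, 38.9], [111.5, 27.0]]
```

View pics/end.png

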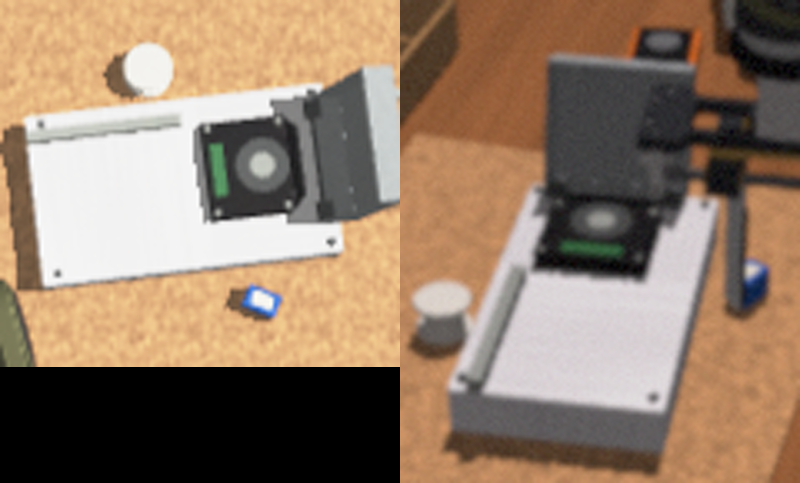

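The last picture shows the module flat in the pocket at top-crop (250,168), the lid back on its stop, and the spool and relay where they were. Handing in.

```bash
python3 -c "
from cell import job; print(job.sign_off())"
```

```text
the job is handed in; nothing more can be done
None
```

I handed the job in at about 30 s: the lid is open on its stop and the module is pressed down to its seated height at the rear. In the last picture it lies flat in the pocket (I did not probe the nose), with the spool and relay undisturbed.

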